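Uncover the terminals of a bench supply

ROBOT

A 6-joint arm with a two-finger parallel gripper is mounted at the origin on the work surface. World frame = base frame: x ahead of the robot, y to its left, z up, the work surface at z = 0. Lengths are in m, angles in degrees, forces in N, time in s.
With the tool pointing down it reaches from about 0.3 to 0.85 m from the base axis. Payload 5.4 kg.
Tool frame: the origin (TCP) lies between the finger pads; the fingertips stand bot.tips_ahead ahead of it and the grasp point (between the pads) lies 11 mm behind it (bot.tips_ahead is the distance from the TCP to the fingertips, in m); z points along the fingers, y is the direction in which the jaws open and shut (so a half turn about z gives the same grasp; the last joint's range is limited). The gripper opens to 85 mm and grips with 20 to 120 N. Pads are 22 mm wide; open, the fingers measure 114 mm over their backs; the gripper's body (76 mm by 85 mm) begins 54 mm behind the grasp point. The pads swing forward as they close: fully open they stand 13 mm farther back than shut.
Start: joints at [-88.127, 9.076, 91.501, -0, 79.423, -12.038], TCP at [0.138, -0.558, 0.239] pointing down, gripper open.
Joint ranges: [-166.64, 166.64], [-54.1, 131.32], [10.49, 154.53], [-73.88, 253.88], [9.74, 151.15], [-171.62, 171.62]. Speed limits (degrees/s): [147.25, 147.25, 180, 180, 180, 180].

INTERFACE

Orientations are given as [roll, pitch, yaw] about the fixed x, y, z axes, in that order (R = Rz(yaw) Ry(pitch) Rx(roll)).
In Python, from rig import read_state, vision, bot gives the robot as it stands.
- The arm moves only by the shell command python3 -m inch 'ROWS' [FORCE]. ROWS is text: rows parted by semicolons, each of 7 numbers parted by spaces: the closure, from 0 (fully open) to 1 (shut), then the shift along the tool's x, y, z in mm, then the turn, a rotation vector about the tool's x, y, z in degrees. In form: fingers tx ty tz ax ay az; .... A call has 1 to 12 rows; each row is the pose to reach, as a shift and turn from the pose commanded when the call began, along the tool's axes at that moment; what a row does not reach only later rows make up. A row lasts 1/10 s, in which the tool goes at most 50 mm and 8.59 degrees, less where a joint would pass 70% of its speed; a pose out of reach is approached as far as the arm can. A call with a gripper value outside its range is refused whole. The fingers move at their own pace and stop on an object; FORCE is the grip in N (left out, the last holds). Time passes only in rows, so rows that repeat a pose let the fingers close. It gives the time, the measured TCP pose, the force and the opening at its end, in the units of the state.
- read_state(): the state, without advancing time (a new reading comes with each control period).
- vision.read_camera(name): name is "scene" or "top" or "wrist"; returns the picture (480x640x3 uint8, red, green, blue); there is no depth.
- vision.camera_info(name): a dict with "fx", "fy", "cx", "cy" (pixels), "camera_from_world" (4x4, takes a point from world to camera coordinates). Camera axes: x right, y down, z forward; pixel columns grow to the right and rows downward; lengths in m; the calibration is good to about 2 mm. A picture is of the moment at which its call begins: read the wrist's pose just before it. camera_info takes no time and is no camera call; for the wrist camera it gives the pose at the moment of the call.
- bot.sign_off(): hands the job in, once; it reports no verdict.
The state is a dict: "time_s": time; "qpos": joint angles; "dq": joint speeds; "joint_efforts": joint torques, N m; "position": TCP position; "ee_rot": TCP orientation; "force": force on the tool from outside, world axes, zero at the start; "torque": the same for the moment, N m; "grip_width": finger opening in m.
Only numpy, scipy, OpenCV 4.12 (cv2) and the standard library are available. Lean on these libraries where they do the work, as an engineer would, in place of code of your own. Each camera call takes 0.05 s, during which the arm holds its last target.

TASK

On the terminal unit with the orange cover, press the red snap tab fully in until it is flush with the deck (it stays in), then push the released orange cover along its guides, over the tab, until it is completely off its seat and lies flat on the deck beyond it, with the terminals uncovered. Only press and push with the fingertips: do not lift the cover or force it past the raised tab, leave the unit with the blue cover shut, and do not disturb the loose things on the bench.

Things in the scene. Friction and masses are not known exactly. Their poses are not given: they have to be found in the camera images.
- orange_unit: Low aluminium terminal unit fixed to the bench, 200 mm along x, 110 along y; swaps sides with the blue one. Origin: centre of its underside, z up. Grey deck at z 55 mm. Cover seat from x -92 to -22 mm, red tab to +9.5, then bare deck. The cover is pushed towards the unit's +x, away from the robot. Rear lip at x -97 to -93, 5 mm high. Guide rails 8 mm high, inner faces at y +-40 mm.
- orange_cover: Loose orange plastic plate, 70 mm along x, 76 along y, 6 thick, 50 to 100 g, front (+x) edge half-round. Origin: centre of its underside; axes as the unit's. Starts on its seat at x -57, y 0, z +55 mm in the unit's frame, over a 20 mm deep terminal recess. The raised tab blocks it; with the tab flush it slides over it with under 2 N.
- orange_rib (a point): Middle of the rear (-x) face of the push rib on top of the orange cover, 31 mm behind the cover's origin and 15 mm above its underside. The rib is orange, 8 mm thick along x, 46 mm wide along y, and its top is 23 mm above the cover's underside. Push on this face.
- orange_park (a point): Centre of the bare deck, at deck height, x +46 mm in the unit's frame; the bare deck runs from x +10 to +83 mm. An end stop 8 mm high at x +83 mm lets the cover move at most 105 mm. Clear of its seat, the cover still lies partly over the pressed tab.
- orange_tab (a joint): Travel of the red snap tab beside the orange cover: 0 = raised, top 7 mm above the deck, blocking the cover; 0.007 = flush with the deck; 0.008 = end of travel. It moves straight down against a steady 4 N or so and stays where it is left, with no spring back.
- orange_tab_top (a point): Centre of the flat top of the red tab (30 mm along the unit's x, 36 mm along y, three thin black stripes across). The cover's front edge, 6 mm above the deck, is 1.5 mm from the tab's near (-x) edge, so press on the middle or the far half; a fingertip wider than the tab may come to rest on the deck.
- blue_unit: The other, identical terminal unit, same size and frame, with the blue cover. Leave it alone.
- blue_cover: Blue cover of the other unit, same shape and frame as the orange one. It must stay on its seat.
- blue_tab (a joint): Red snap tab of the unit with the blue cover, same meaning. It must stay raised.
- spool: Metal spool standing between the two units, 40 mm diameter, 40 mm high. Origin: centre of its underside. Bystander.
- jar: Amber jar, 44 mm diameter, 60 mm high, standing between the units and the robot. Origin: centre of its underside. Bystander.
- screwdriver: Red-handled screwdriver, 200 mm long, handle 26 mm thick, lying beyond the units, origin under its middle, x along it. Bystander.
- parts_bin: Open yellow plastic bin, 110 x 80 x 50 mm, left of the units. Origin: centre of its underside. Bystander.
- mug: Blue mug, 76 mm diameter, 90 mm high, right of the units. Origin: centre of its underside. Bystander.
- meter: Yellow multimeter lying on its back beyond the units, 150 x 75 x 34 mm. Origin: centre of its underside. Bystander.
Mind the look-alikes: they are no part of the job. Leave any green or purple look-alike of the orange_unit alone. What is shaped like the orange_cover but black is not meant.

How it is judged (in metres and radians):
On the way, in this order (a step that is already met when the one before it is completed fails the run):
1. the red tab beside the orange cover is pressed in flush while the cover is still on its seat (value of joint orange_tab above 0.0055 m and x of orange_cover in the frame of orange_unit below -0.049 m), for 0.1 s.
2. the orange cover is pushed completely off its seat (x of orange_cover in the frame of orange_unit above 0.009 m and z of orange_cover in the frame of orange_unit below 0.06 m), for 0.2 s.
At the end, for the whole second after the job is handed in: The orange cover lies flat and at rest on the deck between the rails (3 mm in height, 0.06 rad), at least 66 mm from where it began (x over +9 mm in the unit's frame); its tab is in (over 5.5 mm); the blue unit's tab is up, its cover within 6 mm of its start (x of orange_cover in the frame of orange_unit between 0.009 and 0.055 m and y of orange_cover in the frame of orange_unit between -0.006 and 0.006 m and z of orange_cover in the frame of orange_unit between 0.052 and 0.058 m and angle between orange_cover's own z axis and vertical below 0.06 rad and linear speed of orange_cover below 0.01 m/s and value of joint orange_tab above 0.0055 m and value of joint blue_tab below 0.003 m and distance of blue_cover from where it was at the start of the episode below 0.006 m); the robot touches nothing.
It fails at once if the orange cover is lifted (more than 5 mm) or tipped (z of orange_cover in the frame of orange_unit above 0.06 m or angle between orange_cover's own z axis and vertical above 0.2 rad).
It fails at once if the orange cover is forced past its raised tab (x of orange_cover in the frame of orange_unit above -0.045 m and value of joint orange_tab below 0.004 m).
It fails at once if the unit with the blue cover is opened (value of joint blue_tab above 0.004 m or distance of blue_cover from where it was at the start of the episode above 0.008 m).
It fails at once if a loose thing on the bench is disturbed (distance of any of spool, jar, screwdriver, parts_bin, mug, meter from where it was at the start of the episode above 0.015 m or angle between any of spool, jar, screwdriver, parts_bin, mug, meter's own z axis and vertical above 0.35 rad).
It also fails if it takes over 35 s, if anything falls off the work surface, if the arm or the gripper's body presses on something with over 40 N, if the wrist force passes 120 N, or if a joint passes its speed limit or range.

## Working session

There is one attempt and no reset: what is moved stays moved. The work goes in short steps, Python scripts to look and compute and a shell command to move; the robot and the scene stay as the last step left them, time stands still between calls to the robot, and variables do not carry over. Pictures are saved under pics/ and viewed, and the job is handed in when it is done.

```bash
ls; mkdir -p pics; python3 - <<'E'
from rig import read_state, vision, bot
import cv2
print(read_state(), bot.tips_ahead)
for n in ["scene","top"]:
    cv2.imwrite(f"pics/{n}0.png", vision.read_camera(n)[:,:,::-1]); print(n,vision.camera_info(n))
E
```

```text
pics
{'time_s': 0.0, 'qpos': array([-8.81262307e+01,  9.11469621e+00,  9.15703422e+01, -1.22600143e-04,
        7.94226893e+01, -1.20407075e+01]), 'dq': array([-0.02896269,  0.00411676,  0.07243349,  0.12117881,  0.03051096,
        0.06347596]), 'joint_efforts': array([-1.48347561e-03, -3.95999408e+01, -3.31428015e+01, -3.77737451e-04,
        8.24061048e-03, -8.03404010e-08]), 'position': array([ 0.13820403, -0.55755612,  0.23831282]), 'ee_rot': array([-1.79894617e+02, -2.23548626e-02,  1.39144788e+01]), 'force': array([0.60246748, 0.60191239, 0.52280022]), 'torque': array([ 0.01755559, -0.02336437,  0.006182  ]), 'grip_width': 0.08532581239461798} 0.008
scene {'fx': 539.9219223154562, 'fy': 539.9219223154562, 'cx': 320.60088309631243, 'cy': 247.61036526009698, 'camera_from_world': array([[ 0.80059514,  0.59910429,  0.01102156, -0.42858387],
       [ 0.50333289, -0.6624062 , -0.55486397, -0.25582012],
       [-0.32512063,  0.44976891, -0.83186808,  1.40967297],
       [ 0.        ,  0.        ,  0.        ,  1.        ]])}
top {'fx': 445.49119022753, 'fy': 445.49119022753, 'cx': 323.24391456135015, 'cy': 239.41015931871564, 'camera_from_world': array([[-0.0017777 , -0.99967427, -0.02545975,  0.00314306],
       [-0.99318838,  0.00473125, -0.11642359,  0.57085047],
       [ 0.11650612,  0.02507936, -0.99287328,  1.17031229],
       [ 0.        ,  0.        ,  0.        ,  1.        ]])}
```

View pics/scene0.png

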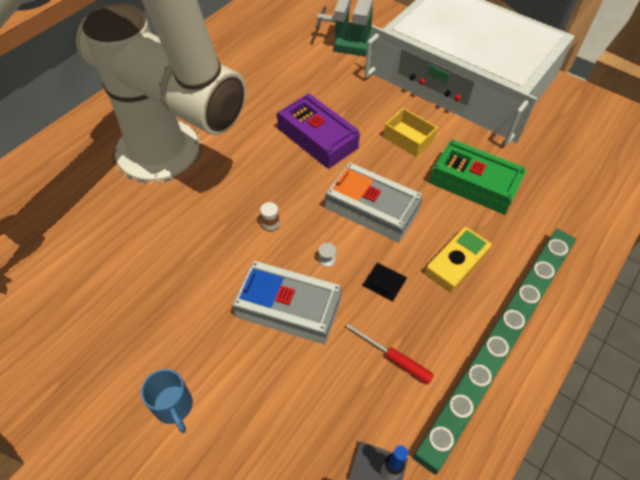

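View pics/top0.png

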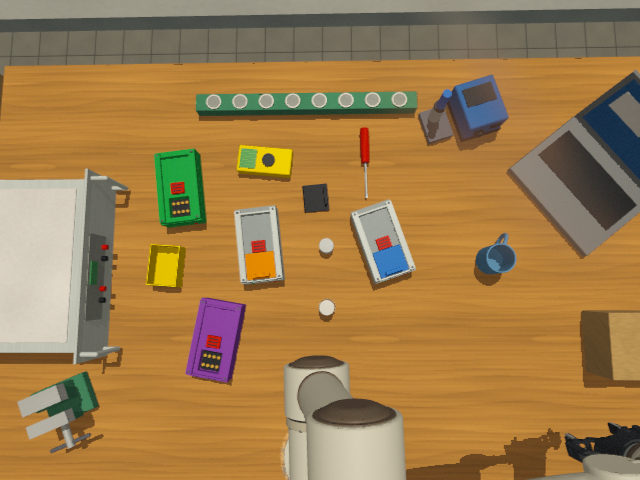

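Seen in the top view, with scene pixels in brackets:
- **Orange unit:** (259,245) [373,200]. This is the target, with its orange cover at (260,265) and red tab at (259,246).
- **Look-alikes:** blue unit (383,242) [287,300], purple unit (215,340) [318,130], green unit (180,188) [477,175] and black plate (316,198) [385,281].

Next is a close crop to check the choice, plus measurement.

```bash
cat > h.py <<'E'
import numpy as np, cv2
from rig import read_state, vision, bot
def ray(info,u,v):
    T=np.array(info["camera_from_world"]);R=T[:3,:3];t=T[:3,3]
    d=R.T@np.array([(u-info["cx"])/info["fx"],(v-info["cy"])/info["fy"],1]);return -R.T@t,d
def onplane(info,u,v,z):
    c,d=ray(info,u,v);return c+d*(z-c[2])/d[2]
def proj(info,p):
    T=np.array(info["camera_from_world"]);q=T[:3,:3]@np.array(p)+T[:3,3]
    return np.array([info["fx"]*q[0]/q[2]+info["cx"],info["fy"]*q[1]/q[2]+info["cy"]])
def blobs(img,kind):
    h=cv2.cvtColor(img,cv2.COLOR_RGB2HSV)
    if kind=="orange": m=cv2.inRange(h,(8,200,200),(16,255,255))
    if kind=="red": m=cv2.inRange(h,(0,180,90),(4,255,255))|cv2.inRange(h,(174,180,90),(180,255,255))
    m=cv2.morphologyEx(m,cv2.MORPH_CLOSE,np.ones((3,3)))
    cs,_=cv2.findContours(m,cv2.RETR_EXTERNAL,cv2.CHAIN_APPROX_NONE)
    return m,[c for c in cs if cv2.contourArea(c)>40]
E
python3 - <<'E'
from h import *
for n,(x0,y0) in {"scene":(310,150),"top":(200,190)}.items():
    im=cv2.imread(f"pics/{n}0.png");crop=im[y0:y0+110,x0:x0+130]
    cv2.imwrite(f"pics/{n}c.png",cv2.resize(crop,None,fx=5,fy=5,interpolation=cv2.INTER_CUBIC))
    info=vision.camera_info(n);rgb=im[:,:,::-1].copy()
    for k,z in (("orange",.061),("red",.062)):
        for c in blobs(rgb,k)[1]:
            r=cv2.minAreaRect(c);print(n,k,cv2.contourArea(c),np.round(r[0],1),np.round(r[1],1),round(r[2],1),np.round(onplane(info,*r[0],z),4))
E
```

```text
scene orange 555.5 [352.7 184.1] [29.1 22.8] 26.6 [0.5018 0.1699 0.061 ]
scene red 530.5 [408.8 365. ] [51.3 11.9] 33.7 [ 0.8433 -0.1335  0.062 ]
scene red 181.5 [284.5 294.8] [13.4 15.8] 23.2 [ 0.5605 -0.158   0.062 ]
scene red 122.5 [371.4 193.2] [12.5 11.6] 26.6 [0.5527 0.1729 0.062 ]
scene red 95.0 [477.3 167.4] [10.7 10.3] 26.6 [0.7116 0.3952 0.062 ]
scene red 94.0 [315.9 120.6] [ 9.2 13.6] 56.3 [0.3049 0.2865 0.062 ]
top red 138.0 [213.1 341.3] [13.3 12. ] 11.3 [0.3037 0.2857 0.062 ]
top red 119.0 [258.1 245.7] [10.7 12.9] 84.3 [0.5516 0.1729 0.062 ]
top red 122.5 [383.4 242.6] [10.8 13. ] 71.6 [ 0.5584 -0.1573  0.062 ]
top red 109.0 [177.  187.5] [10.2 12.5] 82.9 [0.7103 0.3948 0.062 ]
top red 230.0 [364.1 145. ] [34.3  7.8] 87.0 [ 0.8235 -0.1102  0.062 ]
```

View pics/topc.png

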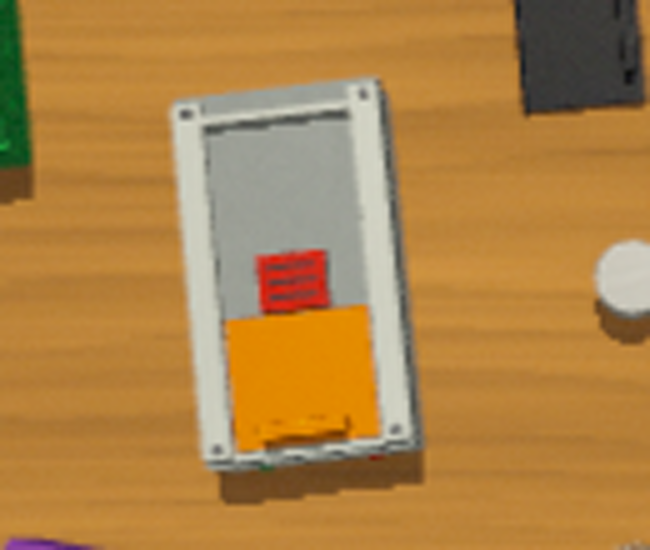

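View pics/scenec.png

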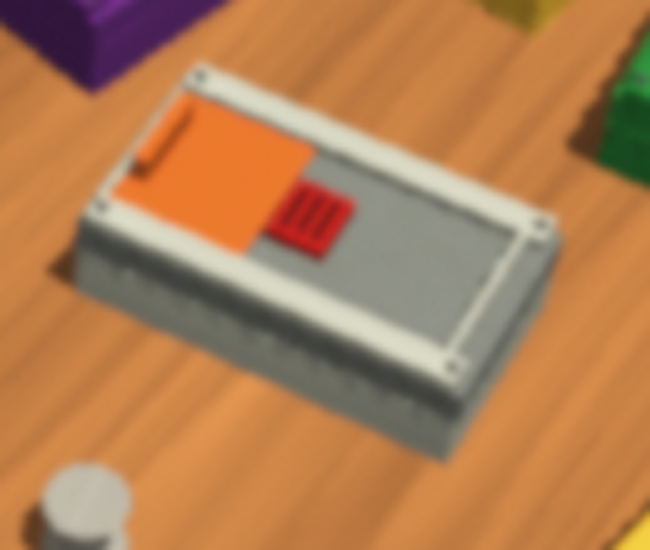

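The crop shows the grey unit with the orange cover on the robot side and the raised red tab (crop px 293,281) beyond it. This is the target. Next I get the yaw from the rail screws.

```bash
python3 - <<'E'
from h import *
S={"top":([(185,112),(363,93),(217,450),(396,429)],(200,190)),"scene":([(541,224),(453,367),(200,76),(99,206)],(310,150))}
for n,(P,o) in S.items():
    i=vision.camera_info(n)
    W=[onplane(i,p[0]/5-.4+o[0],p[1]/5-.4+o[1],.063) for p in P]
    f=(W[0]+W[1])/2;r=(W[2]+W[3])/2;d=f-r
    print(n,np.round(W,4)[:,:2].tolist(),"ctr",(f+r)/2,"yaw",np.degrees(np.arctan2(d[1],d[0])),np.linalg.norm(d))
    ll=(W[0]-W[1])+(W[2]-W[3]);print(np.degrees(np.arctan2(-ll[0],ll[1])))
E
```

```text
top [[0.6421, 0.2316], [0.6518, 0.1364], [0.4624, 0.211], [0.4731, 0.117]] ctr [0.55734279 0.17401635 0.063     ] yaw 6.372758870812854 0.18030023968652698
6.1525354551439335
scene [[0.6409, 0.2347], [0.6523, 0.1398], [0.4619, 0.2138], [0.4712, 0.1188]] ctr [0.55657861 0.17676534 0.063     ] yaw 6.6388598956571805 0.18128702087933443
6.198136611943258
```

```bash
cat >> h.py <<'E'
from scipy.spatial.transform import Rotation as Ro
C=np.array([.557,.1755,0]);YAW=6.4
def unit(p): 
    return C+Ro.from_euler('z',YAW,degrees=True).apply(p)
def shift(pw,yaw=None):
    s=read_state();R=Ro.from_euler('xyz',s["ee_rot"],degrees=True)
    d=R.inv().apply(np.array(pw)-s["position"])*1000
    T=Ro.from_euler('xyz',[180,0,YAW if yaw is None else yaw],degrees=True)
    print("shift mm",np.round(d,1),"rotvec",np.round((R.inv()*T).as_rotvec(degrees=True),2),"t",s["time_s"],"pos",np.round(s["position"],4),"rpy",np.round(s["ee_rot"],2),"F",np.round(s["force"],1))
E
python3 -c "
from h import *
shift(unit([-.06,0,.26]))"
```

```text
shift mm [ 523.3 -618.8  -20.4] rotvec [-0.1  -0.02  7.51] t 0.1 pos [ 0.1382 -0.5576  0.2384] rpy [-1.799e+02 -2.000e-02  1.391e+01] F [ 0.4 -0.8 -0.2]
```

```bash
python3 -m inch '1 10 -12 -5 0 0 1; 1 32 -38 -12 0 0 2; 1 60 -71 -20 0 0 3; 1 89 -105 -20 0 0 4; 1 118 -139 -20 0 0 5; 1 147 -174 -20 0 0 6; 1 176 -208 -20 0 0 7; 1 205 -242 -20 0 0 7.5; 1 234 -277 -20 0 0 7.5; 1 263 -311 -20 0 0 7.5; 1 292 -345 -20 0 0 7.5; 1 315 -372 -20 0 0 7.5'; python3 -c "
from h import *
shift(unit([-.06,0,.26]))"
```

```text
time_s: 1.3
position: [0.3549, -0.119, 0.2591]
ee_rot: [-180.0, -0.0, 6.5]
force: [0.5, 0.3, -0.4]
grip_width: 0.0002
shift mm [ 174.  -270.    -0.8] rotvec [-0.02 -0.01  0.06] t 1.3 pos [ 0.3549 -0.119   0.2591] rpy [-1.7998e+02 -1.0000e-02  6.4600e+00] F [ 0.5  0.3 -0.4]
```

```bash
python3 -m inch '1 20 -31 0 0 0 0; 1 43 -67 0 0 0 0; 1 67 -103 0 0 0 0; 1 90 -139 0 0 0 0; 1 113 -175 0 0 0 0; 1 136 -211 0 0 0 0; 1 156 -242 0 0 0 0; 1 170 -264 0 0 0 0; 1 174 -270 0 0 0 0; 1 174 -270 0 0 0 0; 1 174 -270 0 0 0 0'; python3 - <<'E'
from h import *
shift(unit([-.06,0,.26]))
i=vision.camera_info("wrist");im=vision.read_camera("wrist")
cv2.imwrite("pics/w1.png",im[:,:,::-1])
import pickle;pickle.dump(i,open("w1.pkl","wb"))
for q in ([0,0,.063],[-.0055,0,.062],[-.088,0,.07]): print(proj(i,unit(q)))
for k,z in (("orange",.061),("red",.062)):
    for c in blobs(im,k)[1]:
        r=cv2.minAreaRect(c);print(k,cv2.contourArea(c),np.round(r[0],1),np.round(r[1],1),round(r[2],1),np.round(onplane(i,*r[0],z),4))
E
```

```text
time_s: 2.4
position: [0.4969, 0.1656, 0.259]
ee_rot: [180.0, 0.1, 6.4]
force: [1.0, 0.5, 0.6]
grip_width: 0.0001
shift mm [ 0.9 -3.1 -1. ] rotvec [ 0.03  0.05 -0.02] t 2.4 pos [0.4969 0.1656 0.259 ] rpy [1.7997e+02 5.0000e-02 6.3800e+00] F [1.  0.5 0.6]
[316.24564872 150.38081794]
[316.27622556 156.20909871]
[316.47646199 240.11033087]
red 568.0 [202.1 356.7] [31.3 23.6] 13.0 [0.3063 0.2843 0.062 ]
red 263.5 [634. 188.] [30. 10.] 90.0 [ 0.5562 -0.1414  0.062 ]
red 1079.5 [319. 155.] [30. 36.] 90.0 [0.553  0.1724 0.062 ]
```

View pics/w1.png

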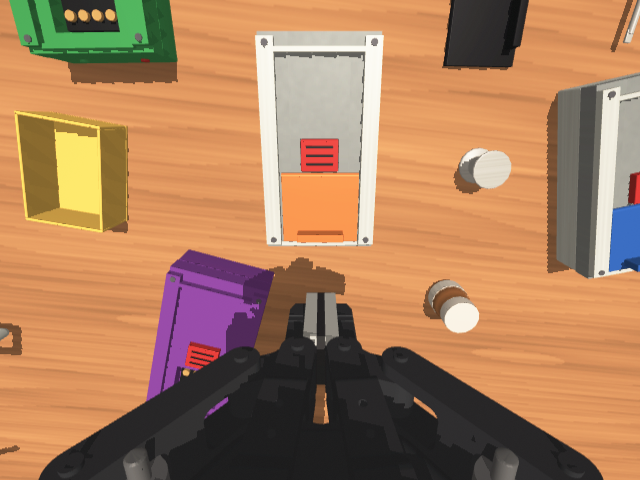

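Wrist view: the orange unit is upright and centred. Its tab is at (319,155), the rib at (320,236), and the rail screws at (264,42), (375,42), (274,240) and (365,240). The closed fingers lie on column ~321. All three cameras put the tab at about (0.5525, 0.1728), so I shift the unit centre to match and aim for the far half of the tab.

```bash
sed -i 's/^C=.*/C=np.array([.558,.1734,0]);YAW=6.4/' h.py; python3 - <<'E'
from h import *
import pickle;i=pickle.load(open("w1.pkl","rb"))
W=[onplane(i,*p,.063) for p in [(264,42),(375,42),(274,240),(365,240)]]
print(np.round(W,4),np.mean(W,0))
shift(unit([-.0015,0,.062+.008+.012]))
E
```

```text
[[0.6421 0.2301 0.063 ]
 [0.6529 0.1349 0.063 ]
 [0.4623 0.2094 0.063 ]
 [0.4729 0.1154 0.063 ]] [0.55755745 0.17243493 0.063     ]
shift mm [ 60.2  -1.3 177.1] rotvec [ 0.02  0.03 -0.05] t 2.45 pos [0.4969 0.1654 0.2592] rpy [1.7998e+02 3.0000e-02 6.3500e+00] F [0.1 0.3 0.4]
```

```bash
python3 -m inch '1 15 -1 15 0 0 0; 1 40 -1 40 0 0 0; 1 60 -1 75 0 0 0; 1 60 -1 110 0 0 0; 1 60 -1 145 0 0 0; 1 60 -1 165 0 0 0; 1 60 -1 174 0 0 0; 1 60 -1 177 0 0 0; 1 60 -1 177 0 0 0; 1 60 -1 177 0 0 0'; python3 - <<'E'
from h import *
shift(unit([-.0015,0,.055+.008]))
i=vision.camera_info("wrist");im=vision.read_camera("wrist")
cv2.imwrite("pics/w2.png",im[:,:,::-1]);cv2.imwrite("pics/s2.png",cv2.resize(vision.read_camera("scene")[100:280,250:490],None,fx=3,fy=3)[:,:,::-1])
E
```

```text
time_s: 3.45
position: [0.558, 0.1741, 0.084]
ee_rot: [180.0, -0.2, 6.4]
force: [0.0, -0.3, 0.5]
grip_width: 0.0002
shift mm [-1.6  0.7 21. ] rotvec [ 0.   -0.17 -0.  ] t 3.45 pos [0.558  0.1741 0.084 ] rpy [ 1.8e+02 -1.7e-01  6.4e+00] F [ 0.  -0.3  0.5]
```

View pics/w2.png

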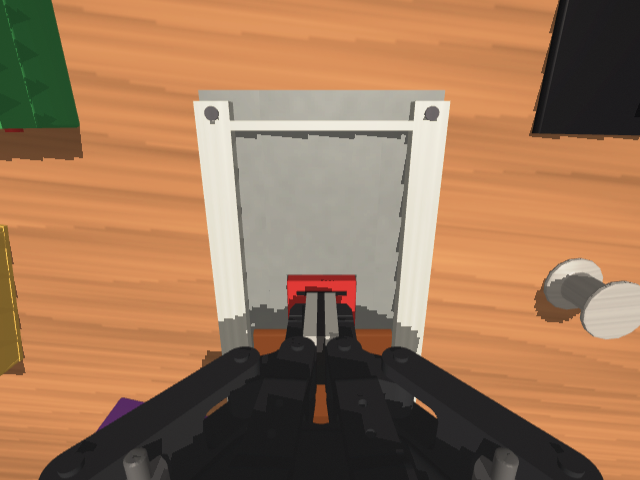

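View pics/s2.png

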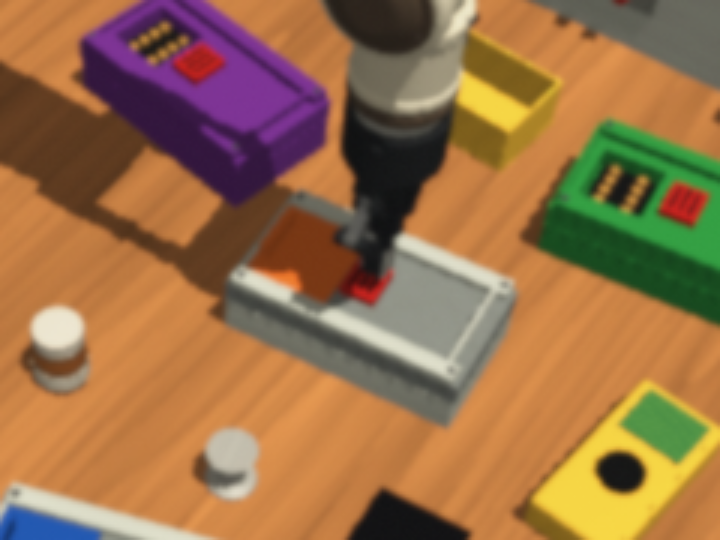

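The closed fingers (321, ~293) stand over the middle of the tab (columns 287–356, far edge at row 277). I press slowly from here.

```bash
python3 -m inch '1 -1 0.5 3 0 0 0; 1 -2 1 6 0 0 0; 1 -2 1 9 0 0 0; 1 -2 1 11 0 0 0; 1 -2 1 13 0 0 0; 1 -2 1 14.5 0 0 0; 1 -2 1 16 0 0 0; 1 -2 1 17 0 0 0; 1 -2 1 18 0 0 0; 1 -2 1 18 0 0 0'; python3 -c "
from h import *
shift(unit([-.0015,0,.055+.008]))"
```

```text
time_s: 4.55
position: [0.555, 0.1729, 0.0641]
ee_rot: [-180.0, -0.0, 6.4]
force: [-0.3, 0.2, 0.4]
grip_width: 0.0005
shift mm [ 1.6 -0.2  1.1] rotvec [-0.   -0.01  0.01] t 4.55 pos [0.555  0.1729 0.0641] rpy [-1.80e+02 -1.00e-02  6.41e+00] F [-0.3  0.2  0.4]
```

```bash
python3 -m inch '1 1 0 0.7 0 0 0; 1 1 0 1.4 0 0 0'; python3 -m inch '1 0 0 0.7 0 0 0; 1 0 0 1.4 0 0 0'; python3 - <<'E'
from h import *
shift(unit([-.0015,0,.055+.008]))
cv2.imwrite("pics/w3.png",vision.read_camera("wrist")[:,:,::-1])
E
```

```text
time_s: 4.75
position: [0.5561, 0.1731, 0.063]
ee_rot: [-180.0, -0.0, 6.4]
force: [-2.3, -0.5, 4.6]
grip_width: 0.0
time_s: 4.95
position: [0.5561, 0.1731, 0.062]
ee_rot: [-180.0, -0.0, 6.4]
force: [-4.9, 0.0, 11.3]
grip_width: -0.0003
shift mm [ 0.4 -0.1 -1. ] rotvec [-0.   -0.01  0.01] t 4.95 pos [0.5561 0.1731 0.062 ] rpy [-1.80e+02 -1.00e-02  6.41e+00] F [-4.9  0.  11.3]
```

View pics/w3.png

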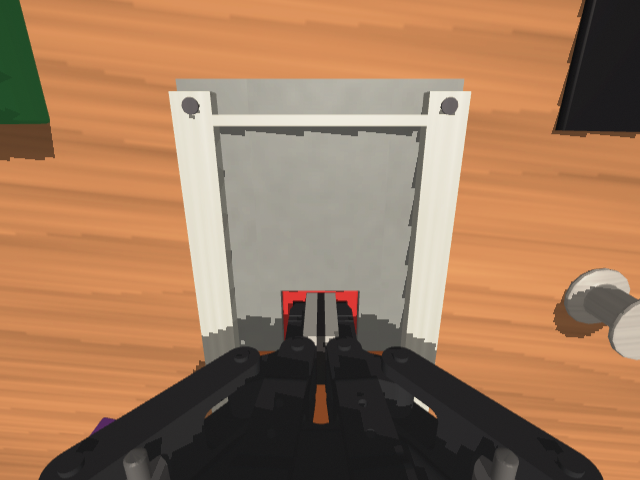

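The tip is now 1 mm below nominal deck height and the force has risen to 11 N. That means end of travel, or the deck. I lift and look.

```bash
python3 -m inch '1 0 0 0 0 0 0; 1 0 0 -5 0 0 0; 1 0 0 -20 0 0 0; 1 -20 0 -45 0 0 0; 1 -60 0 -60 0 0 0; 1 -105 0 -65 0 0 0; 1 -135 0 -65 0 0 0; 1 -145 0 -65 0 0 0; 1 -145 0 -65 0 0 0; 1 -145 0 -65 0 0 0'; python3 - <<'E'
from h import *
shift(unit([-.112,0,.066+.008]))
i=vision.camera_info("wrist");im=vision.read_camera("wrist")
cv2.imwrite("pics/w4.png",im[:,:,::-1])
for q in ([-.0055,0,.055],[-.088,0,.078],[-.088,.023,.078],[-.088,-.023,.078]): print(proj(i,unit(q)))
cv2.imwrite("pics/s4.png",cv2.resize(vision.read_camera("scene")[100:280,250:490],None,fx=3,fy=3)[:,:,::-1])
E
```

```text
time_s: 6.0
position: [0.4135, 0.1569, 0.1274]
ee_rot: [180.0, -0.1, 6.4]
force: [0.6, -0.3, 0.4]
grip_width: -0.0003
shift mm [33.3 -0.3 53.4] rotvec [ 0.   -0.15 -0.  ] t 6.0 pos [0.4135 0.1569 0.1274] rpy [ 1.8e+02 -1.5e-01  6.4e+00] F [ 0.6 -0.3  0.4]
[318.81388167  15.38327056]
[318.77546194 178.19546381]
[276.6285763  178.16583053]
[360.90795329 178.22508696]
```

View pics/w4.png

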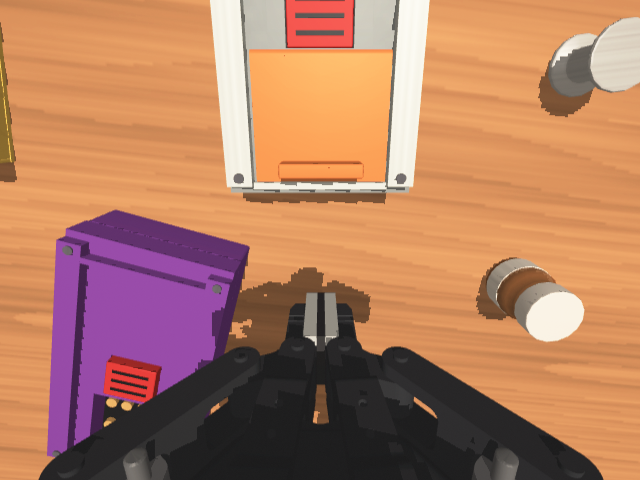

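View pics/s4.png

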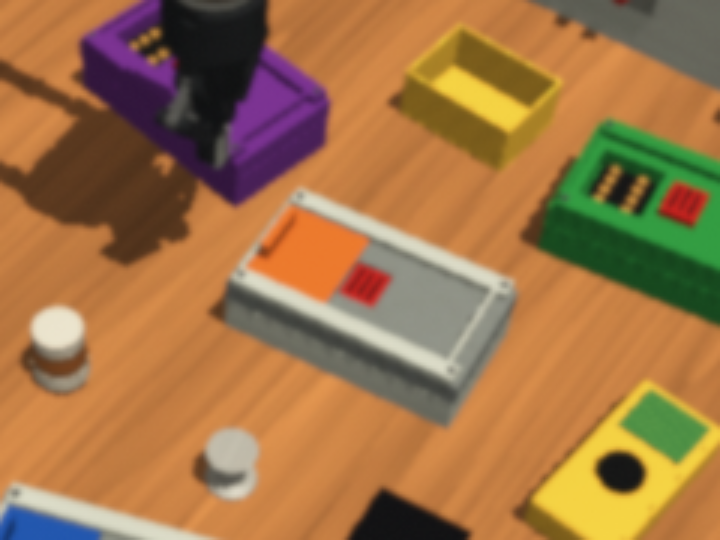

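The tab is now level with the deck: no red side faces show, and its centre is near (366,285) in the scene crop. The cover is still seated, with the rib at (321,170) in the wrist view, within a couple of pixels of the prediction. Next I go down behind the rib with the tip 5 mm above the cover top.

```bash
python3 -m inch '1 10 0 12 0 0 0; 1 22 0 30 0 0 0; 1 30 0 45 0 0 0; 1 33 0 52 0 0 0; 1 33 0 53 0 0 0; 1 33 0 53 0 0 0; 1 33 0 53 0 0 0'; python3 - <<'E'
from h import *
shift(unit([-.099,0,.066+.008]))
i=vision.camera_info("wrist");im=vision.read_camera("wrist")
cv2.imwrite("pics/w5.png",im[:,:,::-1])
E
```

```text
time_s: 6.8
position: [0.445, 0.1606, 0.0742]
ee_rot: [-180.0, -0.1, 6.4]
force: [-0.8, 0.2, 0.4]
grip_width: 0.0001
shift mm [14.7 -0.1  0.2] rotvec [-0.   -0.06  0.01] t 6.8 pos [0.445  0.1606 0.0742] rpy [-1.80e+02 -6.00e-02  6.41e+00] F [-0.8  0.2  0.4]
```

View pics/w5.png

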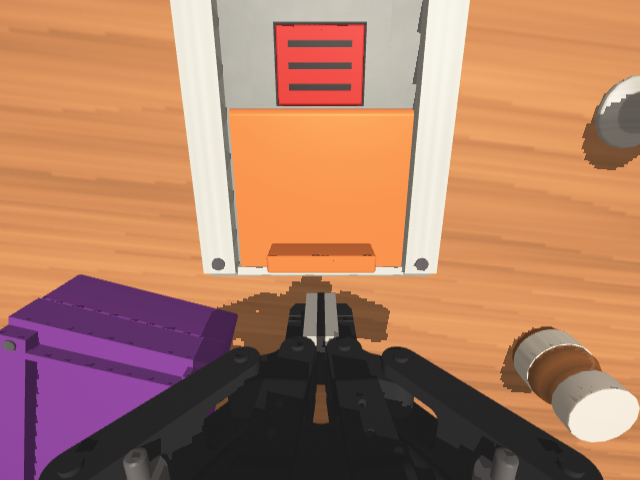

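Fingers (321,293) sit centred behind the rib (267–376, row ~262), and the tab is flush in its slot. I advance gently to contact.

```bash
python3 -m inch '1 4 0 0 0 0 0; 1 8 0 0 0 0 0; 1 11 0 0 0 0 0; 1 13 0 0 0 0 0; 1 15 0 0 0 0 0; 1 17 0 0 0 0 0; 1 19 0 0 0 0 0; 1 21 0 0 0 0 0; 1 23 0 0 0 0 0; 1 25 0 0 0 0 0'; python3 - <<'E'
from h import *
shift(unit([-.099,0,.066+.008]))
i=vision.camera_info("wrist");im=vision.read_camera("wrist")
cv2.imwrite("pics/w6.png",im[:,:,::-1])
E
```

```text
time_s: 7.85
position: [0.4696, 0.1633, 0.0735]
ee_rot: [-180.0, -0.0, 6.4]
force: [0.4, -1.0, -0.3]
grip_width: 0.0001
shift mm [-10.1  -0.2  -0.5] rotvec [-0.   -0.    0.01] t 7.85 pos [0.4696 0.1633 0.0735] rpy [-180.     -0.      6.41] F [ 0.4 -1.  -0.3]
```

View pics/w6.png

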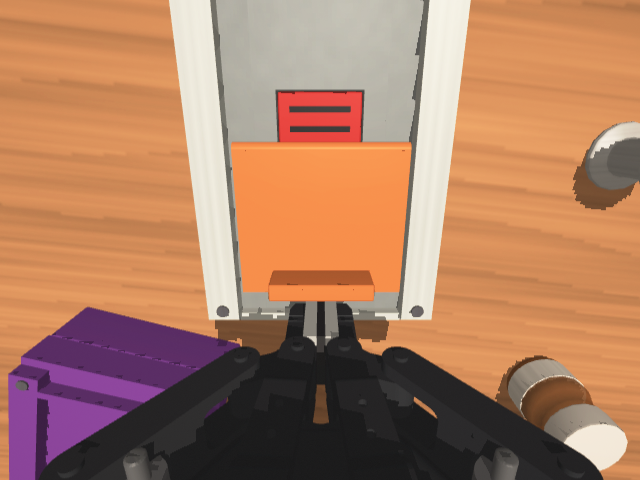

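The cover is sliding straight and flat over the flush tab; its front edge is now at row 145, past the tab's near stripe. I continue.

```bash
python3 -m inch '1 3 0 0 0 0 0; 1 6 0 0 0 0 0; 1 9 0 0 0 0 0; 1 12 0 0 0 0 0; 1 15 0 0 0 0 0; 1 18 0 0 0 0 0; 1 21 0 0 0 0 0; 1 24 0 0 0 0 0; 1 27 0 0 0 0 0; 1 30 0 0 0 0 0; 1 33 0 0 0 0 0; 1 36 0 0 0 0 0'; python3 - <<'E'
from h import *
shift(unit([-.019,0,.066+.008]))
cv2.imwrite("pics/w7.png",vision.read_camera("wrist")[:,:,::-1])
E
```

```text
time_s: 9.1
position: [0.5055, 0.1674, 0.0735]
ee_rot: [-180.0, -0.0, 6.4]
force: [-1.2, 0.6, 0.5]
grip_width: 0.0001
shift mm [33.8 -0.1 -0.5] rotvec [-0.   -0.    0.01] t 9.1 pos [0.5055 0.1674 0.0735] rpy [-180.     -0.      6.41] F [-1.2  0.6  0.5]
```

View pics/w7.png

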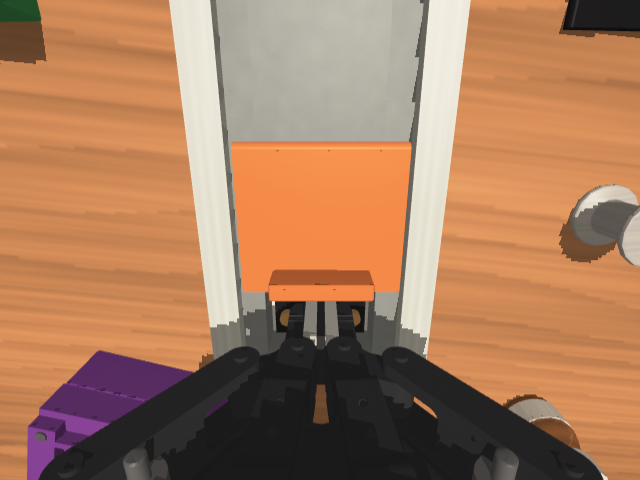

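The cover is still flat and straight, and the terminals are starting to show at (285,317) and (357,317). It has about 36 mm further to go.

```bash
python3 -m inch '1 3 0 0 0 0 0; 1 6 0 0 0 0 0; 1 10 0 0 0 0 0; 1 14 0 0 0 0 0; 1 18 0 0 0 0 0; 1 22 0 0 0 0 0; 1 26 0 0 0 0 0; 1 29 0 0 0 0 0; 1 32 0 0 0 0 0; 1 34 0 0 0 0 0; 1 35.5 0 0 0 0 0; 1 36 0 0 0 0 0'; python3 - <<'E'
from h import *
shift(unit([-.019,0,.066+.008]))
cv2.imwrite("pics/w8.png",vision.read_camera("wrist")[:,:,::-1])
E
```

```text
time_s: 10.35
position: [0.5411, 0.1713, 0.0735]
ee_rot: [180.0, 0.0, 6.4]
force: [-0.5, -0.6, 1.2]
grip_width: 0.0004
shift mm [-2.  -0.2 -0.5] rotvec [0.   0.   0.01] t 10.35 pos [0.5411 0.1713 0.0735] rpy [180.     0.     6.41] F [-0.5 -0.6  1.2]
```

View pics/w8.png

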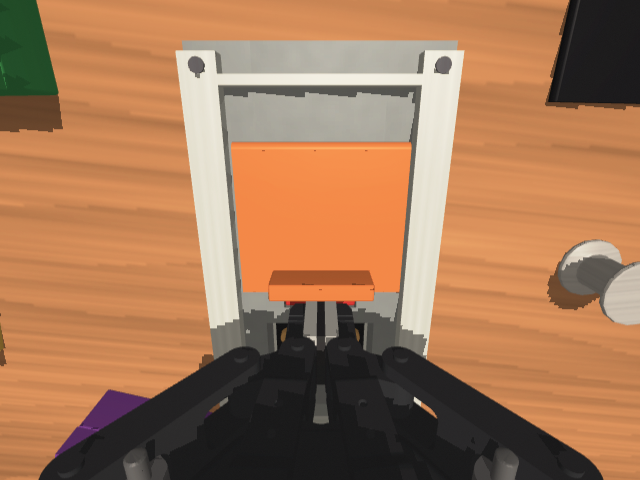

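The cover's rear has passed the near edge of the tab; red shows under the rib at (320,303). I back off and verify.

```bash
python3 -m inch '1 -4 0 0 0 0 0; 1 -12 0 0 0 0 0; 1 -20 0 -10 0 0 0; 1 -35 0 -35 0 0 0; 1 -60 0 -70 0 0 0; 1 -90 0 -105 0 0 0; 1 -110 0 -140 0 0 0; 1 -115 0 -155 0 0 0; 1 -115 0 -160 0 0 0; 1 -115 0 -160 0 0 0; 1 -115 0 -160 0 0 0'; python3 - <<'E'
from h import *
U=lambda p: Ro.from_euler('z',-YAW,degrees=True).apply(np.array(p)-C)
for n in ("wrist","scene","top"):
    i=vision.camera_info(n);im=vision.read_camera(n)
    cv2.imwrite(f"pics/{n}9.png",im[:,:,::-1])
    h=cv2.cvtColor(im,cv2.COLOR_RGB2HSV);m=cv2.inRange(h,(6,170,180),(17,255,255))
    cs,_=cv2.findContours(m,0,1)
    for c in cs:
        if cv2.contourArea(c)<300: continue
        r=cv2.minAreaRect(c);print(n,cv2.contourArea(c),np.round(r,1) if 0 else r,"unit xyz",np.round(U(onplane(i,*r[0],.063)),4))
        print([np.round(U(onplane(i,*b,.061))[:2],4).tolist() for b in cv2.boxPoints(r)])
shift(unit([0,0,.2]))
im=cv2.imread("pics/scene9.png")[100:340,220:460];cv2.imwrite("pics/scene9c.png",cv2.resize(im,None,fx=2.5,fy=2.5))
E
```

```text
time_s: 11.5
position: [0.4262, 0.1584, 0.2321]
ee_rot: [-180.0, 0.1, 6.4]
force: [-0.0, -0.7, -0.1]
grip_width: -0.0001
scene 670.0 ((383.98284912109375, 198.03765869140625), (32.111106872558594, 24.91093635559082), 24.443954467773438) unit xyz [0.0266 0.0015 0.063 ]
[[-0.0068, -0.0327], [-0.0178, 0.0404], [0.0593, 0.0393], [0.0679, -0.0326]]
scene 406.5 ((252.81796264648438, 26.975257873535156), (26.964996337890625, 62.53110885620117), 50.01311492919922) unit xyz [-0.601   0.3838  0.063 ]
[[-0.6574, 0.2977], [-0.6511, 0.5415], [-0.5462, 0.4778], [-0.5593, 0.2462]]
top 1809.5 ((502.0, 473.0), (12.0, 274.0), 90.0) unit xyz [-0.6355 -0.544   0.063 ]
[[-0.5875, -0.2114], [-0.657, -0.8774], [-0.6844, -0.872], [-0.6155, -0.2079]]
top 1588.5 ((86.5, 471.5), (15.0, 173.0), 90.0) unit xyz [-0.5248  0.4854  0.063 ]
[[-0.4843, 0.7069], [-0.5304, 0.2666], [-0.566, 0.2693], [-0.5205, 0.7079]]
top 333.0 ((477.0, 457.5), (7.0, 78.0), 90.0) unit xyz [-0.5933 -0.4889  0.063 ]
[[-0.5758, -0.3952], [-0.5959, -0.5858], [-0.6121, -0.5832], [-0.5922, -0.3928]]
top 420.0 ((32.0, 437.5), (64.0, 15.0), 0.0
[... 4540 characters left out ...]
) unit xyz [0.4254 0.3226 0.063 ]
[[0.4495, 0.4364], [0.4286, 0.2102], [0.4035, 0.2113], [0.4242, 0.4369]]
top 14004.0 ((234.3281707763672, 82.30990600585938), (40.63612365722656, 465.34405517578125), 88.86717987060547) unit xyz [0.4529 0.0218 0.063 ]
[[0.5834, 0.6737], [0.445, -0.6212], [0.3292, -0.6058], [0.4631, 0.6748]]
top 2818.0 ((577.363037109375, 78.28851318359375), (41.44034957885742, 124.11701202392578), 88.83085632324219) unit xyz [ 0.3469 -0.9069  0.063 ]
[[0.4241, -0.7509], [0.3889, -1.0833], [0.2726, -1.0627], [0.3067, -0.7338]]
shift mm [132.7  -0.2  31.6] rotvec [-0.01  0.16  0.01] t 11.65 pos [0.4262 0.1584 0.232 ] rpy [-1.7999e+02  1.6000e-01  6.4100e+00] F [-0.6 -0.7  0.6]
```

View pics/wrist9.png

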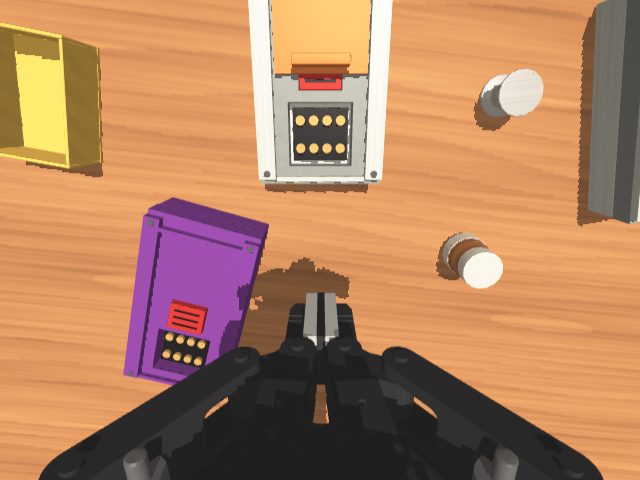

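View pics/scene9c.png

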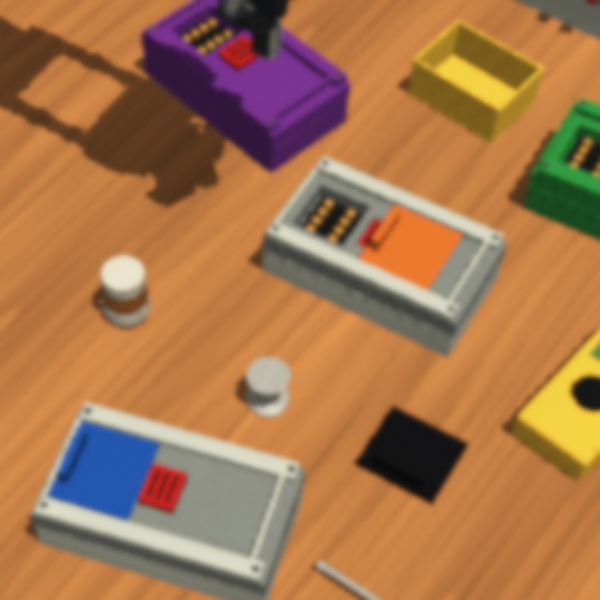

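The wrist view shows the terminals bare at (320,134), the strip of tab at (320,83) still flush, and the cover lying square between the rails. The scene view puts the cover at unit x ≈ +26 mm, y ≈ +1.5 mm. The blue unit is untouched with its tab raised, and the arm is clear.

```bash
python3 -c "
from rig import bot; print(bot.sign_off())"
```

```text
the job is handed in; nothing more can be done
None
```

The job is done and handed in at about 11.7 s; no verdict was reported.

**What I did:** With the fingers shut, I pressed the red tab to its stop, where the force rose to 11 N with the tip about 1 mm below nominal deck height. I then pushed the rear face of the orange cover's rib along the guides in slow steps, backed straight off and raised the arm clear.

**Last checks:**
- **Cover:** the scene view puts it at about x +26 mm, y +1.5 mm in the unit's frame. It looks flat and square between the rails, with the terminals uncovered.
- **Tab:** the strip still showing beyond the cover is flush with the deck.
- **Blue unit and loose things:** by eye, the blue cover and its raised tab look unchanged. The jar, spool and bin look undisturbed too; I did not check the mug, meter and screwdriver closely at the end.
- **Robot:** the force reading was near zero.

**What failed or disagreed:**
- The final colour mask gave no usable cover reading in the wrist or top view, because the wood and arm matched the colour. The x and y values therefore come from the scene camera alone, though they agree with the finger position at the end of the push (about +25 mm).
- The first estimate of the unit's sideways position differed by about 2 mm between cameras. I corrected it from the tab position before pressing.

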